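Park the spare print head in the tool carousel

ROBOT

A 6-joint arm with a two-finger parallel gripper is mounted at the origin on the work surface. World frame = base frame: x ahead of the robot, y to its left, z up, the work surface at z = 0. Lengths are in m, angles in rad, forces in N, time in s.
With the tool pointing down it reaches from about 0.3 to 0.875 m from the base axis. Payload 6.4 kg.
Tool frame: the origin (TCP) lies midway between the tips of the shut fingers; the grasp point (between the pads) lies ctrl.hold_point_z behind it (ctrl.hold_point_z is the distance from the TCP to the grasp point, in m); z points along the fingers, y is the line along which they close (so a half turn about z gives the same grasp; the last joint's range is limited). The gripper opens to 85 mm and grips with 20 to 120 N. Pads are 22 mm wide; open, the fingers measure 114 mm over their backs; the gripper's body (76 mm by 85 mm) begins 54 mm behind the grasp point. The pads swing forward as they close: fully open they stand 13 mm farther back than shut.
Start: joints at [0.915, 0.181, 1.607, -0, 1.354, -0.206], TCP at [0.25, 0.518, 0.231] pointing down, gripper open.
Joint ranges: [-2.99, 2.99], [-0.89, 2.07], [0.3, 2.58], [-1.14, 4.28], [0, 2.63], [-3.12, 3.12]. Speed limits (rad/s): [2.57, 2.57, 3.01, 3.14, 3.14, 3.14].

INTERFACE

Orientations are given as a rotation vector (axis times angle).
In Python, from workcell import ctrl gives the robot as it stands. The module is installed in compiled form; this text tells all that it offers.
- The arm moves only by the tool move_arm, never from a script. Its argument "deltas" is a list of rows, each a list of 5 numbers: the closure, from -1 (fully open) to 1 (shut), then the shift along the tool's x, y, z in mm, then the turn about the tool's z in rad. In form: [[hand, dx, dy, dz, roll], ...]. A call has 1 to 5 rows; each row shifts and turns the commanded pose from where the row before left it, along the tool's axes as they then stand; what a row does not reach is not made up. A row lasts 1/12 s, in which the tool goes at most 41.7 mm and 7.16 degrees, less where a joint would pass 70% of its speed; a pose out of reach is approached as far as the arm can. A call is refused whole if a number of a shift passes 41.7 or a number of a turn 0.125, either way. A call with a gripper value outside its range is refused whole. The fingers move at their own pace and stop on an object; the grip force is fixed at half the most. Time passes only in rows, so rows that do not move let the fingers close. It gives the time, the measured TCP pose, the force, the opening and the grip force at its end, in the units of the state.
- ctrl.read_state(): the state, without advancing time (a new reading comes with each control period).
- ctrl.grab_frame(name): name is "side" or "top"; returns a dict with "pixels" (384x512x3 uint8, red, green, blue), "K" (3x3 intrinsics, pixels), "R" (3x3) and "t" (3): a world point X has camera coordinates R X + t. Camera axes: x right, y down, z forward; pixel columns grow to the right and rows downward; lengths in m; the calibration is good to about 2 mm. A picture is of the moment at which its call begins. There is no depth.
- ctrl.close_job(): hands the job in; it is judged then, once.
The state is a dict: "clock": time; "q": joint angles; "qvel": joint speeds; "tau": joint torques, N m; "position": TCP position; "eef_rot": TCP orientation; "force": force on the tool from outside, world axes, zero at the start; "torque": the same for the moment, N m; "finger_gap": finger opening in m; "gripper_force": force on a finger pad.
Only numpy, scipy, OpenCV 4.12 (cv2) and the standard library are available. Lean on these libraries where they do the work, as an engineer would, in place of code of your own. Each camera call takes 0.05 s, during which the arm holds its last target. There are 200 camera calls.

TASK

The spare print head is lying on its side on the desk. Stand it up on its shoe on the desk and let go of it, then take it again from above and slide it, nose first, into the carousel's empty bay through the bay's open outer end until it is fully home against the stop, then let go. The carousel turns freely: do not let it turn away from where it stands, and leave the other things on the desk where they are.

Things in the scene. Friction and masses are not known exactly. Their poses are not given: they have to be found in the camera images.
- head: Print head, 0.25 to 0.5 kg: white block, aluminium T-shoe below, nozzle on top. Sizes in mm. Origin: middle of the shoe's underside; +x to the nose, +z to the nozzle, up when upright. It starts lying on its +y flank (origin 23 above the desk, which is at height 0), nozzle pointing to the robot's left and nose away from the robot, each give or take 30 degrees.
- head_block (a point): Point on the head: centre of the white block, 43 along z from the head's origin, axes the head's. The block is 60 long (x -30 to 30), 46 wide (y), 50 tall (z 18 to 68 from the underside); both its ends and its flanks can be gripped. On its top the nozzle, 14 across, to z 81. A black round fan grille marks its tail end (-x).
- head_nose (a point): Point on the head: middle of the shoe's front (nose) edge at the underside, 40 ahead of the head's origin; axes the head's. The shoe plate is 80 long (x), 46 wide, 8 thick, its front 12 narrowed to 40 wide; above it a neck 60 long, 24 wide, 10 tall joins it to the block.
- bay_mouth (a point): Middle of the empty bay's open outer end, at floor level, 50 above the desk. x: level slide direction, rim to axle; z up. The bay is an aluminium C-track 49.5 wide inside; lips on both sides (undersides 10, tops 15 above the floor) leave a 30 wide slot, so the shoe enters only here. Guide plates flare out from the mouth for 17; bare flat floor goes on 35 outside the mouth.
- bay_stop (a point): Point on the carousel: the middle of the foot of the bay's solid end stop, at floor level, 75 inwards of bay_mouth; axes the same. The shoe's nose edge rests against it when the head is fully home (the shoe's tail then stands 5 out of the mouth).
- carousel (a joint): Turning of the carousel on its base (rad, anticlockwise from above), free, rubbing about 0.08 N m. Grey disc, radius 140, its flat top the bays' floor; the axle is 105 inwards of bay_mouth, so a push aimed along the bay does not turn it. Two other bays, 120 degrees to either side, hold fixed upright heads like this one, tops 81 above the floor.
- scraper: Bystander: flat scraper with a wooden handle, lying on the desk.
- wrench: Bystander: steel wrench lying on the desk.
- print_disc: Bystander: printed plastic ring, 96 across, 14 high, on the desk.
- nozzle_box: Bystander: small cardboard box 70 x 50 x 24 on the desk.
- glue: Bystander: upright pot of adhesive, 32 across, 95 high.
- calipers: Bystander: calipers 190 long lying flat on the desk.

How it is judged:
By the outcome, as a careful person would: the job done as asked, in the order asked, and still so for the second after the job is handed in, with the robot touching nothing.
It also fails if it takes over 67 s, if anything falls off the work surface, if the arm or the gripper's body presses on something with over 40 N, if the wrist force passes 120 N, or if a joint passes its speed limit or range.

## Working session

There is one attempt and no reset: what is moved stays moved. The work goes in short steps, Python scripts to look and compute and a tool call to move; the robot and the scene stay as the last step left them, time stands still between calls to the robot, and variables do not carry over. Pictures are saved under pics/ and viewed, at most 10 in all, crops included, and the job is handed in when it is done.

Besides the shell and the picture viewer there is one more tool, called after "Request:" by a JSON object that holds its "name" and its "arguments". move_arm: Moves the arm, as the interface text tells. Its arguments: {"type":"object","properties":{"deltas":{"type":"array"}},"required":["deltas"]}

```bash
mkdir -p pics
python3 - <<'E'
from workcell import ctrl
import cv2,numpy as np
for n in("side","top"):
    f=ctrl.grab_frame(n);cv2.imwrite(f"pics/{n}0.png",f["pixels"][:,:,::-1]);print(n,f["K"].tolist(),np.round(f["R"],4).tolist(),np.round(f["t"],4).tolist(),"C",np.round(-f["R"].T@f["t"],3))
s=ctrl.read_state();print(s,ctrl.hold_point_z)
E
```

```text
side [[467.50548718821506, 0.0, 261.3561744873172], [0.0, 467.50548718821506, 183.15415517230622], [0.0, 0.0, 1.0]] [[0.8285, -0.56, 0.0064], [-0.405, -0.6069, -0.6839], [0.3868, 0.564, -0.7296]] [-0.4349, 0.2695, 1.1753] C [ 0.015 -0.743  1.045]
top [[408.31792409491374, 0.0, 255.26979735443496], [0.0, 408.31792409491374, 192.53340996147017], [0.0, 0.0, 1.0]] [[-0.0082, -1.0, -0.0034], [-0.9929, 0.0085, -0.119], [0.119, 0.0024, -0.9929]] [0.0293, 0.5428, 1.2536] C [0.39  0.022 1.309]
{'clock': 0.1, 'q': array([ 9.14694817e-01,  1.81472835e-01,  1.60789058e+00,  7.58033853e-06,
        1.35381844e+00, -2.06284491e-01]), 'qvel': array([ 0.00195935, -0.00184627, -0.00287386,  0.00136632, -0.00207901,
       -0.00084377]), 'tau': array([-4.48718447e-04, -4.45869219e+01, -3.52238059e+01, -2.95340888e-04,
        4.00333840e-03, -3.70380548e-06]), 'position': array([0.24967705, 0.51741607, 0.23047925]), 'eef_rot': array([-7.00481819e-01, -3.06181471e+00,  2.26247553e-03]), 'force': array([ 0.04206724, -1.03461106, -0.74193796]), 'torque': array([-0.00348609, -0.01475033, -0.04277697]), 'gripper_force': 0.0, 'finger_gap': 0.08553865710297914} 0.0187
```

View pics/side0.png

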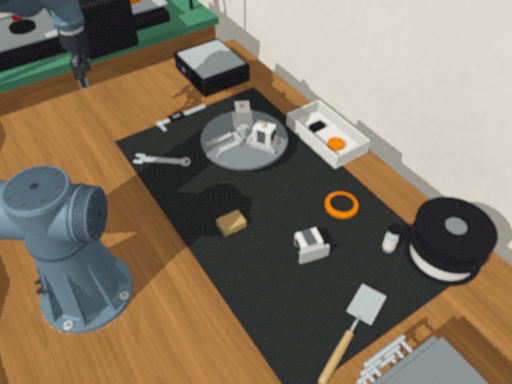

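View pics/top0.png

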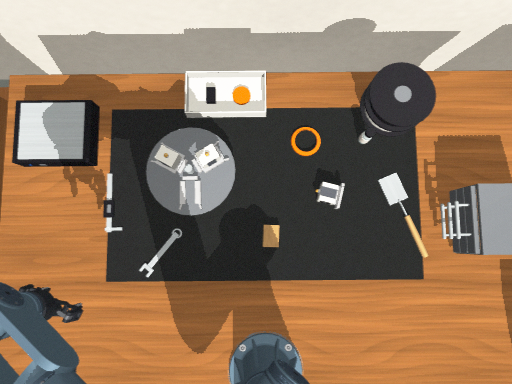

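The side view shows the head at about (312,245) and the carousel at (245,140). In the top view the head is at (330,193) with its nozzle pointing left, and the carousel is at (191,171) with the empty bay opening toward the robot at (190,200).

```bash
cat > h.py <<'E'
from workcell import ctrl
import cv2,numpy as np
def grab(n): return ctrl.grab_frame(n)
def ray(f,u,v,z):
    d=f["R"].T@np.linalg.inv(f["K"])@np.array([u,v,1.]);c=-f["R"].T@f["t"];return c+d*(z-c[2])/d[2]
def proj(f,X):
    p=f["K"]@(f["R"]@np.array(X,float)+f["t"]);return p[:2]/p[2]
def crop(f,u,v,w,h,s): 
    return cv2.resize(np.ascontiguousarray(f["pixels"][v:v+h,u:u+w,::-1]),None,fx=s,fy=s,interpolation=cv2.INTER_CUBIC)
E
python3 - <<'E'
from h import *
t=grab("top");s=grab("side")
a=crop(t,140,120,100,100,4);b=crop(t,305,170,50,50,8);c=crop(s,195,95,100,75,4);d=crop(s,285,215,50,50,6)
im=np.zeros((600,800,3),np.uint8);a=cv2.resize(a,(400,400));im[:300,:400]=a[:300] if 0 else cv2.resize(crop(t,140,120,100,75,4),(400,300))
im[:300,400:]=crop(t,297,165,66,50,6)[:300,:400] if 0 else cv2.resize(crop(t,297,165,66,50,6),(400,300))
im[300:,:400]=cv2.resize(c,(400,300));im[300:,400:]=cv2.resize(crop(s,280,215,66,50,6),(400,300))
cv2.imwrite("pics/c1.png",im)
E
```

```text
(no output)
```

View pics/c1.png

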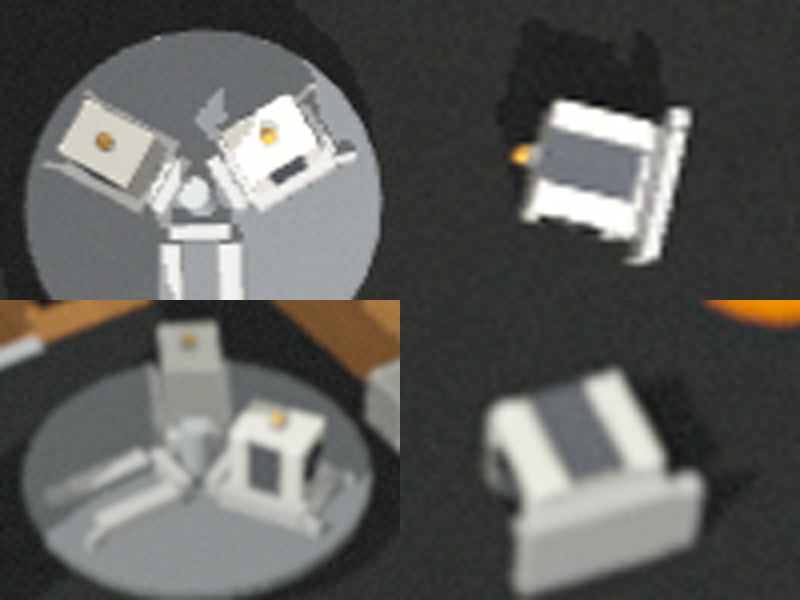

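The crops show the two fixed heads with brass nozzles and the empty bay's lips below the axle. The head lies with its shoe to the right and its nose up and slightly right in the top view.

```bash
cat >> h.py <<'E'
def orange(f,box):
    u,v,w,h=box;hsv=cv2.cvtColor(f["pixels"],cv2.COLOR_RGB2HSV)
    m=cv2.inRange(hsv,(8,90,90),(28,255,255));k=np.zeros_like(m);k[v:v+h,u:u+w]=m[v:v+h,u:u+w]
    n,_,st,c=cv2.connectedComponentsWithStats(k);return [(st[i,4],c[i].round(1)) for i in range(1,n) if st[i,4]>3]
E
python3 - <<'E'
from h import *
t=grab("top");s=grab("side")
for f,b,z in((t,(150,140,80,50),.131),(s,(205,95,80,60),.131),(t,(312,180,20,25),.023)):
    for a,c in orange(f,b): print(a,c,ray(f,*c,z).round(4))
# disc
g=t["pixels"].astype(int);m=(g.min(2)>70).astype(np.uint8);k=np.zeros_like(m);k[120:222,138:245]=m[120:222,138:245]
c=max(cv2.findContours(k,0,2)[0],key=cv2.contourArea);h=cv2.convexHull(c);e=cv2.fitEllipse(h);print(e,ray(t,*e[0],.05))
# head
for f,(u,v,w,h) in((t,(312,175,40,40)),(s,(288,222,45,45))):
    g=f["pixels"].astype(int);m=(g.min(2)>130).astype(np.uint8);k=np.zeros_like(m);k[v:v+h,u:u+w]=m[v:v+h,u:u+w]
    c=max(cv2.findContours(k,0,2)[0],key=cv2.contourArea);H=cv2.approxPolyDP(cv2.convexHull(c),1.2,True)[:,0]
    for p in H: print(p,ray(f,*p,.046).round(4),ray(f,*p,.0).round(4))
# lips
im=crop(t,172,165,40,55,10);im2=crop(s,200,120,50,50,8)
o=np.zeros((550,800,3),np.uint8);o[:550,:400]=im;o[:400,400:]=im2;cv2.imwrite("pics/c2.png",o)
E
```

```text
13 [165.4 154.6] [0.6459 0.288  0.131 ]
12 [206.4 153.4] [0.6484 0.1673 0.131 ]
173 [215.   98.5] [0.5843 0.356  0.131 ]
211 [277.2 100.9] [0.744  0.2348 0.131 ]
4 [241.5 104.5] [0.6385 0.2822 0.131 ]
6 [264.  124.5] [0.6425 0.161  0.131 ]
8 [316.1 190.1] [ 0.5503 -0.1683  0.023 ]
((190.5290069580078, 171.0532684326172), (87.6587142944336, 89.41596984863281), 68.54621124267578) [0.61032164 0.22667473 0.05      ]
[322 182] [ 0.5727 -0.184   0.046 ] [ 0.5794 -0.1915  0.    ]
[344 183] [ 0.569  -0.2526  0.046 ] [ 0.5755 -0.2626  0.    ]
[339 207] [ 0.494  -0.2345  0.046 ] [ 0.4978 -0.2438  0.    ]
[335 208] [ 0.491 -0.222  0.046] [ 0.4947 -0.2309  0.    ]
[317 200] [ 0.5164 -0.1669  0.046 ] [ 0.521  -0.1738  0.    ]
[315 227] [ 0.5738 -0.1853  0.046 ] [ 0.5995 -0.1596  0.    ]
[329 245] [ 0.5672 -0.252   0.046 ] [ 0.5926 -0.2294  0.    ]
[327 254] [ 0.5448 -0.2709  0.046 ] [ 0.5692 -0.2492  0.    ]
[300 263] [ 0.4706 -0.2541  0.046 ] [ 0.4916 -0.2316  0.    ]
[295 233] [ 0.5169 -0.1715  0.046 ] [ 0.54   -0.1451  0.    ]
```

View pics/c2.png

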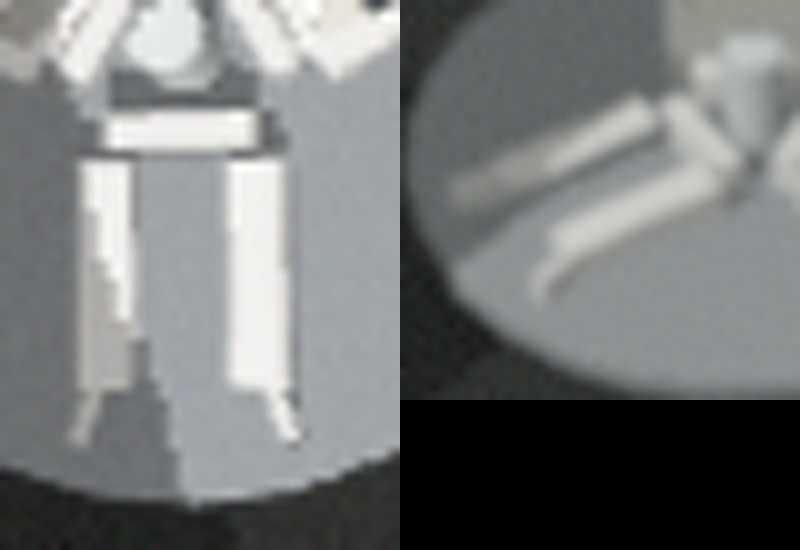

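Request:
{"name": "move_arm", "arguments": {"deltas": [[-1, 0, 0, 0, 0.12], [-1, 0, 0, 0, 0.12], [-1, 0, 0, 0, 0.12], [-1, 0, 0, 0, 0.12], [-1, 0, 0, 0, 0.12]]}}

```text
clock: 0.72
position: [0.2499, 0.5178, 0.2312]
eef_rot: [-1.582, -2.714, 0.0]
force: [-0.4, -0.5, 0.1]
finger_gap: 0.0855
gripper_force: 0.0
```

Request:
{"name": "move_arm", "arguments": {"deltas": [[-1, 0, 0, 0, 0.12], [-1, 0, 0, 0, 0.12], [-1, 0, 0, 0, 0.12], [-1, 0, 0, 0, 0.12], [-1, 0, 0, 0, 0.12]]}}

```text
clock: 1.13
position: [0.25, 0.5178, 0.2312]
eef_rot: [2.314, 2.125, -0.0]
force: [-0.2, 1.3, -0.3]
finger_gap: 0.0852
gripper_force: 0.0
```

Request:
{"name": "move_arm", "arguments": {"deltas": [[-1, 0, 0, 0, 0.12], [-1, 0, 0, 0, 0.04], [-1, -32, 24, 0, 0], [-1, -32, 24, 0, 0], [-1, -32, 24, 0, 0]]}}

```text
clock: 1.55
position: [0.2971, 0.4065, 0.231]
eef_rot: [2.468, 1.943, -0.001]
force: [0.8, 1.0, 0.4]
finger_gap: 0.0856
gripper_force: 0.0
```

Request:
{"name": "move_arm", "arguments": {"deltas": [[-1, -32, 24, 0, 0], [-1, -32, 24, 0, 0], [-1, -32, 24, 0, 0], [-1, -32, 24, 0, 0], [-1, -32, 24, 0, 0]]}}

```text
clock: 1.97
position: [0.3762, 0.2219, 0.2315]
eef_rot: [2.47, 1.941, 0.001]
force: [1.4, 0.4, 0.5]
finger_gap: 0.0856
gripper_force: 0.0
```

Request:
{"name": "move_arm", "arguments": {"deltas": [[-1, -32, 24, 0, 0], [-1, -32, 24, 0, 0], [-1, -32, 24, 0, 0], [-1, -32, 24, 0, 0], [-1, -32, 24, 0, 0]]}}

```text
clock: 2.38
position: [0.455, 0.0378, 0.2316]
eef_rot: [2.47, 1.94, 0.001]
force: [0.3, 0.7, 0.8]
finger_gap: 0.0853
gripper_force: 0.0
```

Request:
{"name": "move_arm", "arguments": {"deltas": [[-1, -32, 24, 5, 0], [-1, -32, 24, 10, 0], [-1, -32, 24, 15, 0], [-1, -32, 24, 20, 0], [-1, 0, 0, 0, 0]]}}

```text
clock: 2.8
position: [0.5162, -0.1091, 0.1792]
eef_rot: [-2.473, -1.933, 0.005]
force: [-0.7, 0.1, -0.0]
finger_gap: 0.0852
gripper_force: 0.0
```

```bash
cat >> h.py <<'E'
from scipy.spatial.transform import Rotation as Ro
def st(target=None,yaw=None):
    s=ctrl.read_state();R=Ro.from_rotvec(s["eef_rot"]).as_matrix();y=np.degrees(np.arctan2(R[1,1],R[0,1]))
    print("t",round(s["clock"],2),"p",s["position"].round(4),"yaw_y",y.round(2),"tilt",R[:,2].round(3),"F",s["force"].round(1),"gap",round(s["finger_gap"],4),"gf",round(float(s["gripper_force"]),1),"q6",s["q"][5].round(2))
    if target is not None: print("tool mm",(R.T@(np.array(target)-s["position"])*1000).round(1))
    if yaw is not None: print("roll",np.radians((y-yaw+90)%180-90).round(3))
E
python3 - <<'E'
from h import *
st((.544,-.1857,.001),-13.7)
f=grab("top");g=grab("side")
o=np.zeros((600,800,3),np.uint8);o[:400,:400]=crop(f,290,150,80,80,5);o[:400,400:]=crop(g,265,190,80,80,5);cv2.imwrite("pics/c3.png",o)
E
```

```text
t 2.8 p [ 0.5162 -0.1091  0.1792] yaw_y -13.98 tilt [-0.004 -0.    -1.   ] F [-0.7  0.1 -0. ] gap 0.0852 gf 0.0 q6 -0.19
tool mm [-67.4  46.2 178.1]
roll -0.005
```

View pics/c3.png

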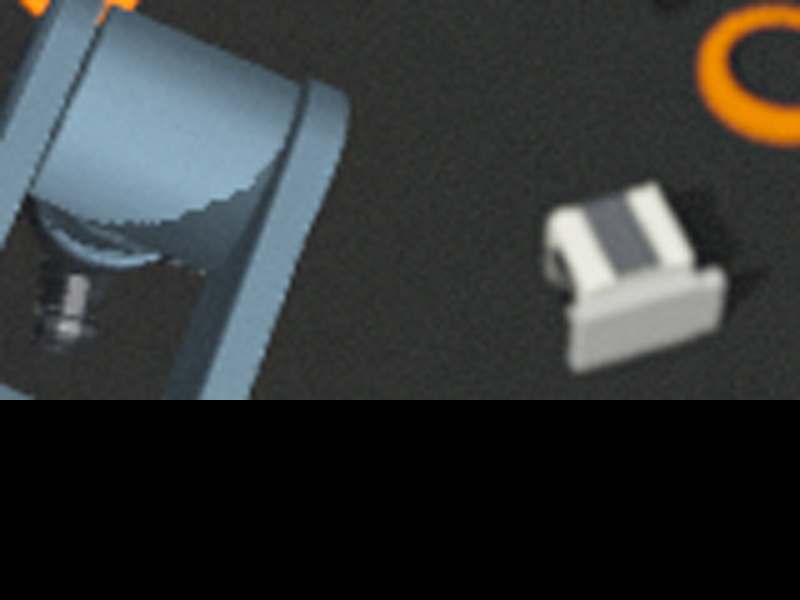

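The arm blocks the top view. The side view shows the head unmoved at about (315,247). I'll move over it and descend.

Request:
{"name": "move_arm", "arguments": {"deltas": [[-1, -23, 15, 20, 0], [-1, -22, 15, 20, 0], [-1, -22, 16, 20, 0], [-1, 0, 0, 20, 0], [-1, 0, 0, 0, 0]]}}

```text
clock: 3.32
position: [0.543, -0.1785, 0.1]
eef_rot: [-2.467, -1.937, 0.003]
force: [-1.7, 0.9, -1.7]
finger_gap: 0.0858
gripper_force: 0.0
```

Run:
```python
from h import *
st((.544,-.1857,.001),-13.7)
g=grab("side");cv2.imwrite("pics/c4.png",crop(g,270,180,90,90,6))
```

```text
t 3.32 p [ 0.543  -0.1785  0.1   ] yaw_y -13.72 tilt [-0.005  0.003 -1.   ] F [-1.7  0.9 -1.7] gap 0.0858 gf 0.0 q6 -0.29
tool mm [-6.9  3.2 98.9]
roll -0.0
```

View pics/c4.png

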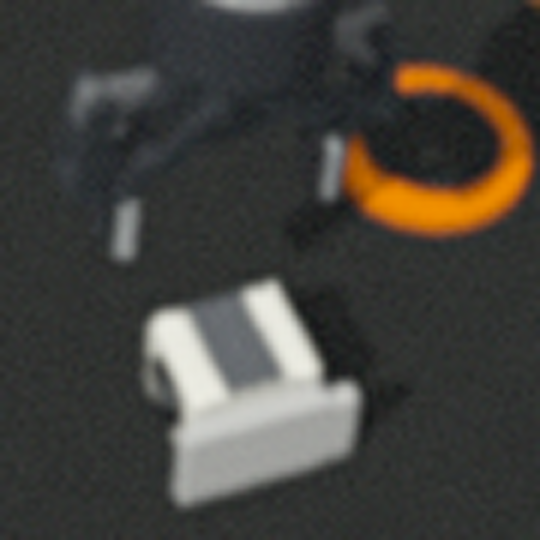

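Both fingertips straddle the head, which still lies as measured. I'll go down and close.

Request:
{"name": "move_arm", "arguments": {"deltas": [[-1, -7, 3, 25, 0], [-1, 0, 0, 25, 0], [-1, 0, 0, 20, 0], [-1, 0, 0, 15, 0], [-1, 0, 0, 13, 0]]}}

```text
clock: 3.78
position: [0.5469, -0.186, 0.0059]
eef_rot: [2.468, 1.942, 0.001]
force: [0.3, -0.2, 0.6]
finger_gap: 0.0856
gripper_force: 0.0
```

Run:
```python
from h import *
st((.544,-.1857,.001),-13.7)
g=grab("side");cv2.imwrite("pics/c5.png",crop(g,270,190,90,90,6))
```

```text
t 3.78 p [ 0.5469 -0.186   0.0059] yaw_y -13.59 tilt [ 0.001 -0.    -1.   ] F [ 0.3 -0.2  0.6] gap 0.0856 gf 0.0 q6 -0.3
tool mm [-0.4 -2.9  4.9]
roll 0.002
```

View pics/c5.png

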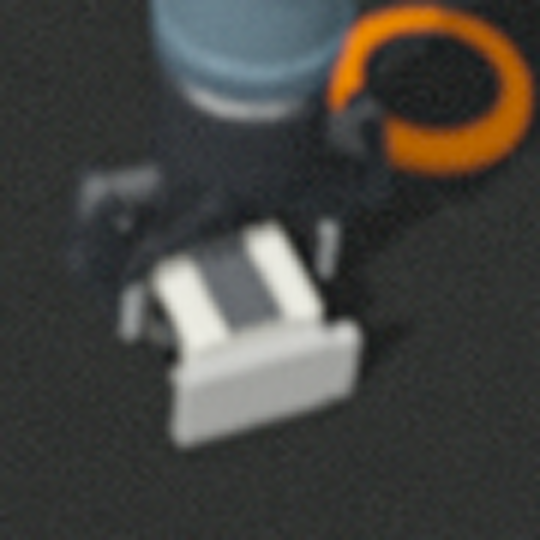

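The pads straddle the nozzle end of the block, clear on both sides. Closing, then lifting a little.

Request:
{"name": "move_arm", "arguments": {"deltas": [[1, 0, -2, 3, 0], [1, 0, 0, 0, 0], [1, 0, 0, 0, 0], [1, 0, 0, 0, 0], [1, 0, 0, 0, 0]]}}

```text
clock: 4.25
position: [0.5452, -0.187, 0.0035]
eef_rot: [2.469, 1.94, 0.002]
force: [-0.2, 2.2, 5.9]
finger_gap: 0.0592
gripper_force: 66.0
```

Request:
{"name": "move_arm", "arguments": {"deltas": [[1, 0, 0, 0, 0], [1, 0, 0, 0, 0], [1, 0, 0, 0, 0], [1, 0, 0, 0, 0], [1, 0, 0, 0, 0]]}}

```text
clock: 4.67
position: [0.5452, -0.187, 0.0035]
eef_rot: [2.469, 1.94, 0.002]
force: [0.2, 3.2, 7.5]
finger_gap: 0.0592
gripper_force: 66.1
```

Request:
{"name": "move_arm", "arguments": {"deltas": [[1, 0, 0, -10, 0], [1, 0, 0, -10, 0], [1, 0, 0, -10, 0], [1, 0, 0, -10, 0], [1, 0, 0, 0, 0]]}}

```text
clock: 5.08
position: [0.5459, -0.1879, 0.0449]
eef_rot: [2.467, 1.938, 0.002]
force: [1.1, -0.5, -3.9]
finger_gap: 0.0598
gripper_force: 66.5
```

```bash
cat >> h.py <<'E'
def bright(f,box,th=130):
    u,v,w,h=box;g=f["pixels"].astype(int);m=((g.min(2)>th)&(g.max(2)-g.min(2)<40)).astype(np.uint8);k=np.zeros_like(m);k[v:v+h,u:u+w]=m[v:v+h,u:u+w]
    c=max(cv2.findContours(k,0,2)[0],key=cv2.contourArea);return cv2.approxPolyDP(cv2.convexHull(c),1.2,True)[:,0]
E
python3 - <<'E'
from h import *
st()
g=grab("side");print(bright(g,(275,190,70,90)).tolist(),orange(g,(285,190,40,70)));cv2.imwrite("pics/c6.png",crop(g,270,190,90,90,6))
E
```

```text
t 5.08 p [ 0.5459 -0.1879  0.0449] yaw_y -13.7 tilt [ 0.004 -0.002 -1.   ] F [ 1.1 -0.5 -3.9] gap 0.0598 gf 66.5 q6 -0.3
[[316, 218], [331, 235], [330, 243], [323, 248], [302, 254], [296, 237], [297, 231], [301, 226]] []
```

View pics/c6.png

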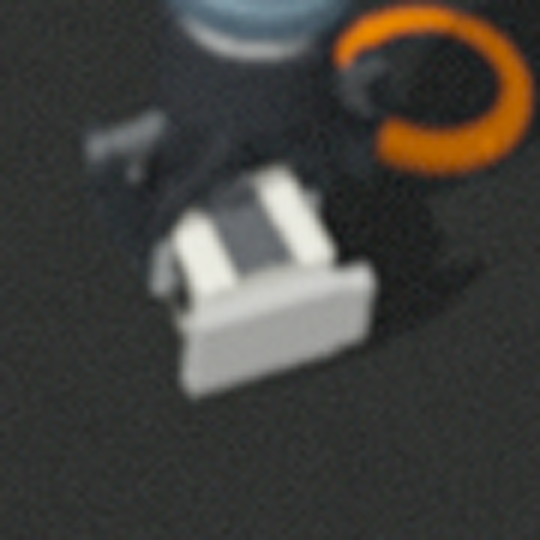

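The head is held but has not swung; the underside still faces the camera at about (316,245). Pad friction holds it, so I'll ease the grip in small steps to let gravity swing the shoe down. The pads are about 69 mm up, so the shoe can just pass.

Request:
{"name": "move_arm", "arguments": {"deltas": [[0.0, 0, 0, 0, 0], [-0.2, 0, 0, 0, 0], [-0.3, 0, 0, 0, 0], [-0.3, 0, 0, 0, 0]]}}

```text
clock: 5.47
position: [0.5438, -0.1867, 0.0414]
eef_rot: [-2.47, -1.94, 0.001]
force: [-0.5, -0.1, -4.3]
finger_gap: 0.0592
gripper_force: 66.5
```

Request:
{"name": "move_arm", "arguments": {"deltas": [[-0.36, 0, 0, 0, 0], [-0.36, 0, 0, 0, 0]]}}

```text
clock: 5.63
position: [0.5441, -0.1868, 0.0417]
eef_rot: [-2.47, -1.94, 0.0]
force: [-0.0, 0.6, -3.4]
finger_gap: 0.0595
gripper_force: 66.5
```

Run:
```python
from h import *
st()
g=grab("side");print(bright(g,(275,190,70,90)).tolist())
```

```text
t 5.63 p [ 0.5441 -0.1868  0.0417] yaw_y -13.69 tilt [-0.001  0.    -1.   ] F [-0.   0.6 -3.4] gap 0.0595 gf 66.5 q6 -0.3
[[317, 220], [330, 236], [329, 244], [322, 249], [301, 255], [295, 237], [296, 232], [301, 226], [312, 220]]
```

Request:
{"name": "move_arm", "arguments": {"deltas": [[-0.38, 0, 0, -1, 0], [-0.38, 0, 0, -1, 0]]}}

```text
clock: 5.85
position: [0.5442, -0.1869, 0.044]
eef_rot: [-2.47, -1.941, 0.0]
force: [0.1, 0.6, -3.8]
finger_gap: 0.0594
gripper_force: 66.5
```

Request:
{"name": "move_arm", "arguments": {"deltas": [[-0.39, 0, 0, 0, 0], [-0.39, 0, 0, 0, 0]]}}

```text
clock: 6.02
position: [0.5444, -0.187, 0.0442]
eef_rot: [2.47, 1.941, 0.0]
force: [-1.0, 0.1, -3.6]
finger_gap: 0.0596
gripper_force: 50.7
```

Request:
{"name": "move_arm", "arguments": {"deltas": [[-0.4, 0, 0, 0, 0], [-0.4, 0, 0, 0, 0]]}}

```text
clock: 6.18
position: [0.5443, -0.1869, 0.0441]
eef_rot: [2.47, 1.941, 0.0]
force: [0.4, 0.3, -4.0]
finger_gap: 0.0596
gripper_force: 17.7
```

Run:
```python
from h import *
st()
g=grab("side");print(bright(g,(275,190,70,90)).tolist())
```

```text
t 6.18 p [ 0.5443 -0.1869  0.0441] yaw_y -13.69 tilt [ 0. -0. -1.] F [ 0.4  0.3 -4. ] gap 0.0596 gf 17.7 q6 -0.3
[[316, 219], [330, 236], [329, 244], [323, 248], [301, 254], [295, 237], [296, 232], [300, 226], [313, 219]]
```

Request:
{"name": "move_arm", "arguments": {"deltas": [[-0.402, 0, 0, 0, 0], [-0.402, 0, 0, 0, 0], [-0.402, 0, 0, 0, 0], [-0.402, 0, 0, 0, 0]]}}

```text
clock: 6.57
position: [0.5443, -0.1869, 0.044]
eef_rot: [-2.47, -1.941, 0.0]
force: [0.1, 0.1, -4.4]
finger_gap: 0.0602
gripper_force: 11.6
```

Run:
```python
from h import *
st()
g=grab("side");print(bright(g,(275,190,70,90)).tolist())
```

```text
t 6.57 p [ 0.5443 -0.1869  0.044 ] yaw_y -13.7 tilt [-0. -0. -1.] F [ 0.1  0.1 -4.4] gap 0.0602 gf 11.6 q6 -0.3
[[317, 219], [330, 236], [329, 244], [323, 248], [301, 254], [295, 237], [296, 232], [300, 226], [313, 219]]
```

Request:
{"name": "move_arm", "arguments": {"deltas": [[-0.403, 0, 0, 0, 0], [-0.403, 0, 0, 0, 0], [-0.403, 0, 0, 0, 0], [-0.403, 0, 0, 0, 0]]}}

```text
clock: 6.95
position: [0.5445, -0.1869, 0.0444]
eef_rot: [2.47, 1.941, 0.0]
force: [-1.0, -0.0, -0.9]
finger_gap: 0.06
gripper_force: 5.1
```

Run:
```python
from h import *
st()
g=grab("side");print(bright(g,(275,190,70,90)).tolist());cv2.imwrite("pics/c7.png",crop(g,270,190,90,90,6))
```

```text
t 6.95 p [ 0.5445 -0.1869  0.0444] yaw_y -13.69 tilt [ 0. -0. -1.] F [-1.  -0.  -0.9] gap 0.06 gf 5.1 q6 -0.3
[[319, 223], [326, 246], [299, 255], [294, 251], [296, 231], [306, 223]]
```

Run:
```python
from h import *
g=grab("side");a=np.radians(-13.7);x=np.array([np.cos(a),np.sin(a),0]);z0=np.array([-np.sin(a),np.cos(a),0]);u=np.array([0,0,1.])
print(bright(g,(275,190,70,90)).tolist())
G=np.array([.5445,-.1869,.0688])
for tilt in (0,20,45,90):   # lean: 90=lying
    t=np.radians(tilt);z=np.cos(t)*u+np.sin(t)*z0;y=np.cross(z,x)
    for gz in (59,):
        O=G-gz/1000*z
        print(tilt,O.round(3),[proj(g,O+.001*(q[0]*x+q[1]*y+q[2]*z)).round(0).tolist() for q in((-40,-23,0),(40,-23,0),(-40,23,0),(-30,-23,68),(30,-23,68),(-30,-23,18),(30,-23,18))])
```

```text
[[318, 223], [326, 246], [299, 255], [294, 251], [296, 231], [306, 223]]
0 [ 0.544 -0.187  0.01 ] [[296.0, 251.0], [323.0, 243.0], [289.0, 238.0], [301.0, 235.0], [322.0, 228.0], [299.0, 246.0], [320.0, 240.0]]
20 [ 0.54  -0.207  0.013] [[299.0, 254.0], [326.0, 246.0], [292.0, 245.0], [300.0, 232.0], [321.0, 225.0], [302.0, 247.0], [322.0, 241.0]]
45 [ 0.535 -0.227  0.027] [[302.0, 254.0], [330.0, 245.0], [296.0, 252.0], [299.0, 228.0], [320.0, 221.0], [304.0, 246.0], [325.0, 240.0]]
90 [ 0.531 -0.244  0.069] [[303.0, 243.0], [332.0, 234.0], [302.0, 254.0], [296.0, 222.0], [317.0, 216.0], [304.0, 237.0], [325.0, 230.0]]
```

View pics/c7.png

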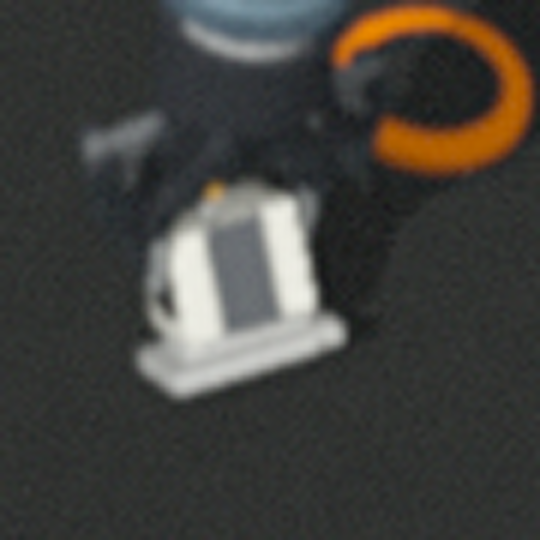

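The head has swung to nearly upright, shoe down, with its nozzle at (305,221) leaning slightly away from the camera. Part of its weight rests on the desk. I'll ease it upright about the resting edge under the light grip.

Request:
{"name": "move_arm", "arguments": {"deltas": [[-0.402, -4, 0, 1, 0], [-0.402, -4, 0, 1, 0], [-0.402, -4, 0, 1, 0], [-0.402, 0, 0, 0, 0]]}}

```text
clock: 7.38
position: [0.5416, -0.1998, 0.0421]
eef_rot: [2.47, 1.94, -0.001]
force: [-2.7, 0.3, 6.2]
finger_gap: 0.0599
gripper_force: 7.4
```

Run:
```python
from h import *
st()
g=grab("side");print(bright(g,(275,190,70,90)).tolist(),orange(g,(285,190,40,70)))
```

```text
t 7.38 p [ 0.5416 -0.1998  0.0421] yaw_y -13.7 tilt [ 0.    -0.001 -1.   ] F [-2.7  0.3  6.2] gap 0.0599 gf 7.4 q6 -0.32
[[315, 223], [322, 230], [327, 248], [320, 252], [300, 258], [293, 250], [298, 236], [306, 227]] []
```

Request:
{"name": "move_arm", "arguments": {"deltas": [[-0.403, -4, 0, 1, 0], [-0.403, -4, 0, 1, 0], [-0.403, 0, 0, 0, 0]]}}

```text
clock: 7.68
position: [0.5396, -0.2077, 0.0399]
eef_rot: [2.47, 1.94, -0.001]
force: [-4.0, -0.5, 5.1]
finger_gap: 0.0599
gripper_force: 6.9
```

Run:
```python
from h import *
st()
g=grab("side");print(bright(g,(275,190,70,90)).tolist(),orange(g,(285,190,40,70)))
```

```text
t 7.68 p [ 0.5396 -0.2077  0.0399] yaw_y -13.7 tilt [ 0.    -0.001 -1.   ] F [-4.  -0.5  5.1] gap 0.0599 gf 6.9 q6 -0.33
[[324, 230], [327, 250], [322, 253], [300, 259], [294, 251], [299, 239], [315, 225]] []
```

Run:
```python
from h import *
g=grab("side");a=np.radians(-13.7);x=np.array([np.cos(a),np.sin(a),0]);z0=np.array([-np.sin(a),np.cos(a),0]);u=np.array([0,0,1.])
C=ray(g,300.5,259.5,0);print(C,ray(g,327.5,251,0))
for tilt in (0,10,20):
    t=np.radians(tilt);z=np.cos(t)*u+np.sin(t)*z0;y=np.cross(z,x)
    O=C+.04*x+.023*y; O[2]=.023*np.sin(t); 
    # keep tail -y corner pixel matched at its height
    k=O-.04*x-.023*y; d=ray(g,300.5,259.5,k[2])-k; O=O+d
    print(tilt,O.round(3),[proj(g,O+.001*(q[0]*x+q[1]*y+q[2]*z)).round(1).tolist() for q in((28,-23,0),(40,-20,0),(-40,23,0),(-30,-23,68),(30,-23,68),(30,23,68),(0,0,81))])
```

```text
[ 0.49941892 -0.22356634  0.        ] [ 0.5765667  -0.24241814  0.        ]
0 [ 0.544 -0.211  0.   ] [[323.7, 252.2], [327.2, 250.1], [293.7, 246.1], [305.9, 243.3], [327.1, 236.8], [319.5, 223.7], [313.2, 230.3]]
10 [ 0.54  -0.215  0.004] [[323.8, 252.1], [327.4, 250.1], [293.6, 248.0], [304.0, 239.9], [325.3, 233.4], [317.5, 222.4], [310.9, 227.3]]
20 [ 0.536 -0.22   0.008] [[324.0, 252.1], [327.6, 250.2], [293.7, 250.1], [302.1, 237.1], [323.4, 230.6], [315.8, 222.1], [308.8, 225.2]]
```

```bash
cat >> h.py <<'E'
def asc(f,u0,u1,v0,v1):
    p=f["pixels"][v0:v1,u0:u1].astype(int)
    for i,r in enumerate(p): print(v0+i,"".join('o' if c[0]-c[2]>50 else " .:-=+*#%@"[min(9,int(c.mean())//26)] for c in r))
E
python3 - <<'E'
from h import *
asc(grab("side"),288,334,215,263)
E
```

```text
215 .........:::::.:::::::::...::.:..............:
216 ::....:::---::::::::::::.....:................
217 :..::::--==-::...::::::.:.....................
218 ::::---====-:::....::::::::.:.................
219 ----======-::::....:::::......................
220 =========--::::....:::::......................
221 =======---::::.....:::::......................
222 ==-------:::.:.....::::.......................
223 ---:::::::........:::::....................:..
224 -:::.::::.........::.....::---................
225 ::::.::::........:::...::-=+*=-:............:.
226 ::.:.::-:......::::..::-=+*##*=-..............
227 :....:::.......:::..:-==+**##*+=-:............
228 :...........::::::.:-==++*******+-::-:........
229 ..........:-::::..:-=+++*******#*+--=-:.. ....
230 :.........:-::::..:=+++*****#####*+=+=:.......
231 ::........:-:::::-=++******###%%%%*++=:.......
232 .:........:::::-==++**#########%%%#*==:.......
233 .:.........:..:=++**#######**##%%%#*=-........
234 ..........:..:-+**#####***+++*#%%%#*=-........
235 .:...........-+*####***+=====+#%%%#*=:........
236 ..........:::=*#%%%#+===-
[... 647 characters left out ...]
***##%%%%%#*=---===+++****###*+-.....
250 ....:=*###**##%%%%%#*+===+++****####***+-.....
251 ..:.:=**###**##%%%##*++++*****#####**++=:....:
252 ....:-+**##**######********#######**=--::.....
253 .....:-+**##**#####***#########***+=-:........
254 ......:=**##**##*##*#######****+==-:....::....
255 .......-+********#######****+==-::............
256 :......:-+*****######****+==-::......:...:....
257 ........:-+**#####***++==-::...........:.:....
258 ......:..:=**##***++=--::...................:.
259 ....::...:-+***+==--::..............:.........
260 ..::......:-===-:::.......:......:............
261 ......::...:::::..............:..............:
262 .......................:.:...::...........:...
```

The printout shows the block still leaning about 15° with its top face away from the camera. That is well inside its righting range of about 30°. Easing the pads off slightly should let it settle on its shoe.

Request:
{"name": "move_arm", "arguments": {"deltas": [[-0.405, 0, 0, 0, 0], [-0.405, 0, 0, 0, 0], [-0.41, 0, 0, 0, 0], [-0.42, 0, 0, 0, 0], [-0.43, 0, 0, 0, 0]]}}

```text
clock: 8.25
position: [0.5397, -0.2061, 0.0388]
eef_rot: [2.47, 1.941, 0.001]
force: [0.0, 0.2, 0.2]
finger_gap: 0.0611
gripper_force: 0.0
```

Request:
{"name": "move_arm", "arguments": {"deltas": [[-0.45, 0, 0, 0, 0], [-0.5, 0, 0, 0, 0], [-0.6, 0, 0, 0, 0], [-0.6, 0, 0, 0, 0]]}}

```text
clock: 8.58
position: [0.5396, -0.2062, 0.0389]
eef_rot: [-2.47, -1.941, -0.0]
force: [-0.0, 0.3, -0.5]
finger_gap: 0.0685
gripper_force: 0.0
```

Run:
```python
from h import *
st();asc(grab("side"),288,334,215,263)
```

```text
t 8.58 p [ 0.5396 -0.2062  0.0389] yaw_y -13.69 tilt [-0.  0. -1.] F [-0.   0.3 -0.5] gap 0.0685 gf 0.0 q6 -0.33
215 ........:::::.:::::::::::.:..:...............:
216 :....:::----:..:::::::::::....................
217 :::::---===-::..::.:::::.:.:..................
218 ::---======-::.....::::.::...:................
219 ---=======-:::......:::.::.:..................
220 ========--::::.....:::::......................
221 ==-------::::......:::::......................
222 ---::--:::........::::::......................
223 -::::::::.........::::........................
224 ::::::::.........:::..........................
225 ::...:::.........:::..........................
226 ::...:::........:::...........................
227 :....:::.......:::.................::-:.......
228 ...........::::::...........:-==:..:-==:......
229 ...........::::.........::-=+*#*+:.:=+=:......
230 ..........:::::.....::--=++*#%%%*=.:-+=:......
231 :.........::::..:::--=+*####%%%%#+-:-==:......
232 :........::..:::--=+**#%%%%%%%%%%#=:-=-:......
233 :........:..::-=++**#%%%%%%%%%%%%%*--=-.......
234 :..........:-=
[... 760 characters left out ...]
##*+::=*#####*=--::----=*##*+-.......
250 ....:+*#####+-:-*####**=-:------+*##*+-:......
251 ....:=*#####*=:-*####**=-:----:-+*#**+=-......
252 :...:-+#####*+==*####*+=-:------+*****+=:..:..
253 .....:=*#####*++*###**+=-::----=**##***+-..:.:
254 .....:-+######**#####*+-:-----=+*###**+=:...::
255 ......:=*###########**=---==++**####*+=-:.....
256 ......:-+##########***+==+****####*+=-::...:..
257 .......:=*##########**+***####***++=::........
258 .:....::-+###########**####***++==-::.........
259 ........:=*#############***++=--:::...........
260 ........:-+##########**+++=--::...............
261 .........:=*######**++==--:::.................
262 .........:-+*##**++==--::....................:
```

It now stands upright on its shoe, released, with the nozzle at (313,236) in the side view. I'll rise, draw back for a clear top view, and turn the hand for a flank grip.

Request:
{"name": "move_arm", "arguments": {"deltas": [[-1, 0, 0, 0, 0], [-1, 0, 0, 0, 0], [-1, 0, 0, -20, 0], [-1, 0, 0, -35, 0], [-1, 0, 0, -35, 0]]}}

```text
clock: 9.05
position: [0.5383, -0.2056, 0.1286]
eef_rot: [-2.468, -1.938, 0.002]
force: [0.6, -0.9, 0.3]
finger_gap: 0.0853
gripper_force: 0.0
```

Request:
{"name": "move_arm", "arguments": {"deltas": [[-1, 0, 0, -30, 0], [-1, 0, -40, 0, 0], [-1, 0, -40, 0, 0], [-1, 0, -40, 0, 0], [-1, 0, -30, 0, 0]]}}

```text
clock: 9.47
position: [0.3913, -0.1695, 0.1585]
eef_rot: [-2.469, -1.941, 0.001]
force: [0.3, 0.3, 0.2]
finger_gap: 0.0853
gripper_force: 0.0
```

Request:
{"name": "move_arm", "arguments": {"deltas": [[-1, 0, 0, 0, -0.12], [-1, 0, 0, 0, -0.12], [-1, 0, 0, 0, -0.12], [-1, 0, 0, 0, -0.12], [-1, 0, 0, 0, -0.12]]}}

```text
clock: 9.88
position: [0.3938, -0.1709, 0.1593]
eef_rot: [1.779, 2.589, -0.0]
force: [-1.0, -0.5, -0.0]
finger_gap: 0.0856
gripper_force: 0.0
```

Request:
{"name": "move_arm", "arguments": {"deltas": [[-1, 0, 0, 0, -0.12], [-1, 0, 0, 0, -0.12], [-1, 0, 0, 0, -0.12], [-1, 0, 0, 0, -0.12], [-1, 0, 0, 0, -0.12]]}}

```text
clock: 10.3
position: [0.3938, -0.1708, 0.1591]
eef_rot: [0.934, 2.999, -0.0]
force: [0.7, -0.1, 0.4]
finger_gap: 0.0852
gripper_force: 0.0
```

Request:
{"name": "move_arm", "arguments": {"deltas": [[-1, 0, 0, 0, -0.12], [-1, 0, 0, 0, -0.12], [-1, 0, 0, 0, -0.13]]}}

```text
refused, turn out of range in row 3
```

Run:
```python
from h import *
st();g=grab("side");f=grab("top")
o=orange(g,(295,220,35,30));print(o,[ray(g,*c,.08).round(4) for a,c in o])
o=orange(f,(315,165,45,50));print(o,[ray(f,*c,.081).round(4) for a,c in o])
asc(f,316,358,175,215);asc(g,290,336,245,272)
```

```text
t 10.3 p [ 0.3938 -0.1708  0.1591] yaw_y 55.4 tilt [ 0. -0. -1.] F [ 0.7 -0.1  0.4] gap 0.0852 gf 0.0 q6 -1.65
[(np.int32(7), array([313. , 236.7]))] [array([ 0.531, -0.226,  0.08 ])]
[(np.int32(10), array([336.4, 192.6]))] [array([ 0.5349, -0.221 ,  0.081 ])]
175 .............................:............
176 ........................:.:...............
177 ..........................................
178 ........................:................:
179 ...................................:......
180 .................. .....:.............:...
181 .....................................:....
182 .............==:: ...............::.......
183 ............:+*%@@#+:............:....:...
184 ....... ....:=*@@@@@@@@#-:...:............
185 ...........:-=#@@@@@@@@@@@@#+:..:.........
186 ...........-==#@@@@@@@@@@@@@@@............
187 ..........:==-#@@@@@@@@@@@@@@%............
188 ..........:+:-#@@@@@@@@@@@@@@+....:.......
189 ..........:=.-%@@@%%%@@@@@@@@-..:.........
190 ..........::.=@@@@%%%%@@@@@@@.............
191 ..........-::=%@@@#*oo%@@@@@%::...........
192 .........:-.:+%%@@*oooo@@@@@%....:..
[... 1717 characters left out ...]
##########**#####**++==-:..........:.
259 ......:=*#############***++=--::..............
260 .......-+##########***++=--::............:....
261 .......:=*######**++==--::....................
262 .......:-+*##**++==-:::.........:.......:.....
263 ....:...:=+*++==-::..............:...........:
264 .:......:-==--:::.....:.......:...............
265 .........:::::.................:.........:...:
266 ..............................::....:.........
267 .......:..........:................:..........
268 ............::...:..:..:...:.:................
269 ...........:................:.................
270 ..............................:...............
271 ..........:...................................
```

Run:
```python
from h import *
f=grab("top");p=f["pixels"].astype(int)
m=(p.min(2)>200)|((p[:,:,0]-p[:,:,2]>50));k=np.zeros(m.shape,np.uint8);k[180:204,324:350]=m[180:204,324:350];k[202:,:336]=0
c=max(cv2.findContours(k,0,2)[0],key=cv2.contourArea);r=cv2.minAreaRect(c);b=cv2.boxPoints(r);print(r)
W=np.array([ray(f,*q,.068) for q in b]);print(W.round(4),W.mean(0).round(4))
for i in range(4):
    d=W[(i+1)%4]-W[i];print(np.linalg.norm(d).round(4),np.degrees(np.arctan2(d[1],d[0])).round(1))
```

```text
((336.326904296875, 193.36537170410156), (14.512593269348145, 19.023263931274414), 11.309932708740234)
[[ 0.51   -0.1951  0.068 ]
 [ 0.5674 -0.2082  0.068 ]
 [ 0.5582 -0.2515  0.068 ]
 [ 0.5009 -0.2382  0.068 ]] [ 0.5341 -0.2233  0.068 ]
0.0589 -12.9
0.0443 -102.0
0.0588 166.9
0.0441 78.1
```

Request:
{"name": "move_arm", "arguments": {"deltas": [[-1, 0, 0, 0, -0.12], [-1, 0, 0, 0, -0.12], [-1, 0, 0, 0, -0.12]]}}

```text
clock: 10.7
position: [0.3938, -0.1708, 0.1591]
eef_rot: [0.389, 3.117, -0.0]
force: [0.0, 1.0, -0.6]
finger_gap: 0.0853
gripper_force: 0.0
```

Run:
```python
from h import *
st((.5345,-.2225,.024),77)
```

```text
t 10.7 p [ 0.3938 -0.1708  0.1591] yaw_y 75.78 tilt [ 0. -0. -1.] F [ 0.   1.  -0.6] gap 0.0853 gf 0.0 q6 -2.01
tool mm [-149.1  -15.5  135.1]
roll -0.021
```

Request:
{"name": "move_arm", "arguments": {"deltas": [[-1, -38, -4, 0, -0.02], [-1, -38, -4, 0, 0], [-1, -38, -4, 0, 0], [-1, -35, -3, 0, 0], [-1, 0, 0, 0, 0]]}}

```text
clock: 11.12
position: [0.5398, -0.2222, 0.1583]
eef_rot: [0.366, 3.118, -0.001]
force: [-0.7, 0.6, -0.2]
finger_gap: 0.0851
gripper_force: 0.0
```

Run:
```python
from h import *
st((.5345,-.2225,.024),77);asc(grab("side"),290,336,205,265)
```

```text
t 11.12 p [ 0.5398 -0.2222  0.1583] yaw_y 76.6 tilt [ 0.002 -0.001 -1.   ] F [-0.7  0.6 -0.2] gap 0.0851 gf 0.0 q6 -1.93
tool mm [  5.4  -1.5 134.2]
roll -0.007
205 .....:........:..:....:......::::::ooo:::::-==
206 .....................:.......::::::::::::::---
207 ......:.......................:::::::::..::---
208 ...........:...:...............::::::::...::--
209 ...............................:::::oo:...::--
210 .:.:.....:..:.:................::::::o::..::::
211 :.......:........................::::::.:...::
212 ...............:.................::::::.:...::
213 ..........:.:.....................:::.....:...
214 ............................:.....:::..::.....
215 ...::.............................:::::.......
216 ......:....:.:..........:.......::::::.:......
217 :........:.......:.......:......:-:::::.....::
218 ..........:.......:............:-=-::..:..::::
219 ......:.:.:...........:........:=+=-:...:.::::
220 .........:.:...................:=++=:::.:.::::
221 ..........:....................:=++=:.::.:::..
222 ..........:...................:-=++-:.........
223 ................:
[... 1420 characters left out ...]
#*=:-*####**=-:-:--:-+*#**+=-.......:
252 ..:-+#####*+==*####*+=-::-:-:-+*****+=:.......
253 ...:=*#####*++*####*+=-::-::-=+*##***+-..:..:.
254 ...:-+######**#####*+-------=+*####*+=:....:..
255 ....:=*###########**=---==++**###**+=-:.......
256 ....:-+##########***+==+***#####**=-::........
257 .....:=*#########***+***#####**++=-:..........
258 .....:-+###########**#####**++==-::.......:::.
259 ...:..:=*#############***++=--:::...........:.
260 :.....:-+##########***++=--::.................
261 .......:=*######**++==--:::...................
262 .......:-+*##**++==-:::.............:.........
263 ....:...:=+**+==-:::..........................
264 ........:-===-:::.................:...........
```

Request:
{"name": "move_arm", "arguments": {"deltas": [[-1, 4, -1, 25, -0.01], [-1, 0, 0, 30, 0], [-1, 0, 0, 30, 0], [-1, 0, 0, 25, 0], [-1, 0, 0, 15, 0]]}}

```text
clock: 11.58
position: [0.5285, -0.2186, 0.0311]
eef_rot: [-0.349, -3.118, -0.003]
force: [-0.9, 0.0, -0.1]
finger_gap: 0.0852
gripper_force: 0.0
```

Request:
{"name": "move_arm", "arguments": {"deltas": [[-1, 0, 0, 9, 0], [-1, 0, 0, 0, 0], [-0.4, 0, 0, 0, 0], [-0.2, 0, 0, 0, 0], [0.1, 0, 0, 0, 0]]}}

```text
clock: 12.0
position: [0.5321, -0.2208, 0.0267]
eef_rot: [0.345, 3.12, -0.002]
force: [0.4, 0.5, 0.4]
finger_gap: 0.0517
gripper_force: 0.0
```

Request:
{"name": "move_arm", "arguments": {"deltas": [[1, 0, 0, 0, 0], [1, 0, 0, 0, 0], [1, 0, 0, 0, 0], [1, 0, 0, 0, 0], [1, 0, 0, 0, 0]]}}

```text
clock: 12.42
position: [0.5323, -0.2209, 0.0269]
eef_rot: [0.345, 3.12, -0.002]
force: [-1.0, 0.3, 5.8]
finger_gap: 0.0456
gripper_force: 62.6
```

Run:
```python
from h import *
st();g=grab("side");asc(g,290,336,225,267);print(orange(g,(295,220,35,30)))
```

```text
t 12.42 p [ 0.5323 -0.2209  0.0269] yaw_y 77.39 tilt [ 0.003 -0.002 -1.   ] F [-1.   0.3  5.8] gap 0.0456 gf 62.6 q6 -1.95
225 .:...:.......::.:.::.::.....:.................
226 .....:......:....::::::::::::.................
227 ...........:......:::::....:..:...............
228 .:.......:..:......:::.:.:.:..................
229 ...........::.....:::::..:....................
230 ........:..::::..::::::::.:....:..............
231 .:.........:-----=-::::.::::.::-::............
232 ....:.....::=+++***-:.:::.::::-=-:............
233 ........::-=*###%%#+:..::::::-===:............
234 ..:....:-+*##%%%%%%+:.....:::-=+=-............
235 .:.....:+#%%%%%%%%%*:.....:::-=+=-:...........
236 .......-*%%%%%%%%%%*-:.....::-=++=-...... ....
237 .:.....-+#%%%%%%%%%*-.::...::-==+==:..........
238 .......-+#%%%%%%%%%*-.::..:.:-==++=-..........
239 .......-+#%%%%%%%%%*=::...::::-==+=-:.........
240 .:.....-+*#%%%%%%%%#+:....::::-=====-:........
241 .......:=+*#%%%%%%%%*-:.::---:--====--::..... 
242 ..::..::--=*%%%%%%%%#+-::-==-::--====-::......
243 ......:--::+#%%%%%%%%*=:-=+==:::-==+=-::......
244 ....
[... 467 characters left out ...]
++*###***++=:....-=++++++=:.......
254 ...:-+######**####**+++-:::--=+*+++++=:..:..::
255 .:..:=*###########**+++=--=+++***++==-:...:..:
256 ....:-+##########***++++++*******+=-:::....:..
257 .....:=*########****+****##****++=-..........:
258 .....:-+###########**###****++==-::...........
259 ......:=*#############***++==-:::.............
260 .:....:-+##########***++=--:::.....:..........
261 .......:=*######**+++=--::................:...
262 .......:-+###**++==--::............:..........
263 ........:=+**+==-:::.........:.............:..
264 ........:-===-::.:.........:....:....:........
265 .........::::.................................
266 ..........................:....::.............
[]
```

Run:
```python
from h import *
f=grab("top")
a=ray(f,189.6,180.6,.065);b=ray(f,189.55,203.4,.065);d=a-b;print(a,b,np.degrees(np.arctan2(d[1],d[0])))
i=cv2.imread("pics/top0.png").astype(int).min(2)
# subpixel inner slot edges row by row
for v in range(182,203,3):
    r=i[v,176:206];print(v,r.tolist())
```

```text
[0.57789782 0.22677956 0.065     ] [0.50734552 0.22616006 0.065     ] 0.5030865796773822
182 [108, 106, 106, 126, 188, 237, 238, 238, 229, 150, 160, 159, 158, 161, 158, 159, 160, 158, 189, 238, 240, 240, 237, 231, 186, 155, 161, 157, 160, 159]
185 [104, 104, 109, 124, 190, 237, 239, 238, 231, 152, 160, 159, 161, 160, 161, 162, 161, 161, 191, 238, 239, 239, 238, 230, 183, 152, 160, 161, 162, 158]
188 [108, 109, 107, 124, 169, 192, 239, 238, 232, 178, 161, 160, 160, 161, 162, 159, 159, 159, 178, 224, 239, 238, 237, 232, 180, 151, 161, 162, 160, 159]
191 [106, 108, 108, 129, 166, 169, 195, 238, 232, 195, 162, 159, 160, 161, 160, 160, 159, 160, 177, 225, 239, 239, 238, 230, 182, 152, 161, 162, 160, 159]
194 [108, 112, 105, 127, 168, 171, 172, 195, 233, 193, 160, 158, 159, 158, 162, 160, 161, 160, 176, 224, 239, 238, 238, 232, 208, 150, 160, 163, 161, 163]
197 [108, 108, 109, 126, 171, 171, 170, 170, 178, 182, 160, 159, 161, 159, 157, 159, 160, 161, 179, 225, 240, 240, 241, 236, 206, 153, 163, 161, 161, 162]
200 [107, 108, 111, 126, 171, 170, 172, 171, 169, 138, 123, 157, 161, 160, 160, 161, 160, 161, 181, 231, 239, 240, 239, 236, 209, 141, 164, 161, 161, 161]
```

Request:
{"name": "move_arm", "arguments": {"deltas": [[1, 0, 0, -20, 0], [1, 0, 0, -35, 0], [1, 0, 0, -35, 0], [1, 0, 0, -35, 0], [1, 0, 0, -25, 0]]}}

```text
clock: 12.93
position: [0.5316, -0.2204, 0.1783]
eef_rot: [0.344, 3.12, -0.002]
force: [1.3, -0.4, -3.6]
finger_gap: 0.0459
gripper_force: 62.8
```

Run:
```python
from h import *
st((.415,.222,.177),91.3)
```

```text
t 12.93 p [ 0.5316 -0.2204  0.1783] yaw_y 77.4 tilt [ 0.002 -0.002 -1.   ] F [ 1.3 -0.4 -3.6] gap 0.0459 gf 62.8 q6 -1.95
tool mm [2.103e+02 4.063e+02 4.000e-01]
roll -0.243
```

Request:
{"name": "move_arm", "arguments": {"deltas": [[1, 0, 0, 0, -0.118], [1, 0, 0, 0, -0.118], [1, 5, 20, 0, 0], [1, 9, 34, 0, 0], [1, 9, 36, 0, 0]]}}

```text
clock: 13.35
position: [0.5058, -0.1303, 0.1747]
eef_rot: [0.021, -3.141, -0.0]
force: [1.6, 0.4, -4.0]
finger_gap: 0.0454
gripper_force: 62.9
```

Request:
{"name": "move_arm", "arguments": {"deltas": [[1, 9, 36, 0, 0], [1, 9, 36, 0, 0], [1, 9, 36, 0, 0], [1, 9, 36, 0, 0], [1, 9, 36, 0, 0]]}}

```text
clock: 13.77
position: [0.4574, 0.0503, 0.1749]
eef_rot: [0.025, -3.141, -0.0]
force: [2.1, 1.1, -4.3]
finger_gap: 0.0454
gripper_force: 62.9
```

Request:
{"name": "move_arm", "arguments": {"deltas": [[1, 9, 36, 0, 0], [1, 9, 36, 0, 0], [1, 9, 36, 0, 0], [1, 9, 36, 0, 0], [1, 0, 30, 0, 0]]}}

```text
clock: 14.18
position: [0.4173, 0.2242, 0.1748]
eef_rot: [0.027, -3.14, -0.0]
force: [1.2, -0.6, -4.1]
finger_gap: 0.0454
gripper_force: 63.0
```

Request:
{"name": "move_arm", "arguments": {"deltas": [[1, 0, 0, 25, 0], [1, 0, 0, 20, 0], [1, 0, 0, 0, 0]]}}

```text
clock: 14.43
position: [0.4161, 0.222, 0.1262]
eef_rot: [0.028, -3.134, 0.003]
force: [-2.0, 0.3, -4.8]
finger_gap: 0.0457
gripper_force: 63.2
```

Run:
```python
from h import *
st((.42,.2244,.0775),90.9);f=grab("top");print(orange(f,(150,185,90,60)))
asc(f,165,225,172,240)
```

```text
t 14.43 p [0.4161 0.222  0.1262] yaw_y 91.02 tilt [-0.008 -0.002 -1.   ] F [-2.   0.3 -4.8] gap 0.0457 gf 63.2 q6 -1.35
tool mm [-4.3  2.5 48.7]
roll 0.002
[]
172 ===+===+**+==+**======-------======-==**%#******************
173 ===*+==================-----==========**********************
174 ===**+===================-============**********************
175 ===***+===============================**********************
176 ===***+===========++++++++++*%%*+=====**********************
177 ===****+=========+*********#@@%*+=====**********************
178 ===*****+========+*********#@@@%+====***********************
179 ====***+=========++++++++++*%%%#=====***********************
180 =====**+=============================***********************
181 =====**+=======++*++=========*@@@%*+=***********************
182 =====**+=======*****=========*@@@**+=***********************
183 ======*+=======*****=========*@@@**+=***********************
184 ===============*****=========*@@@**+=***********************
185 ===============*****=========*@@@**+=***********************
186 ===============*****=======
[... 2778 characters left out ...]
***=========:--:::.......:-.::::..................
230 *************=========::--::::-=====+==++-..................
231 *************=========::--::.:-++++++++++-..................
232 **********#**+========-:--::::-++++++++++-..................
233 ********###*#*========-::--:::-===+++====-..................
234 **#*#########*========-::--::::::::-=.::::..................
235 #*#*######****=========::--::.:::..-=.::::..................
236 ######*****----========:::-::::....-=.:::...................
237 ##*#****-------========::::-:::-:...........................
238 **-------------========:::::::=#:...........................
239 ---------------========:::::::=#:...........................
```

Request:
{"name": "move_arm", "arguments": {"deltas": [[1, -3, 2, 20, 0], [1, 0, 0, 18, 0], [1, 0, 0, 6, 0], [1, 0, 0, 0, 0], [1, 0, 0, 0, 0]]}}

```text
clock: 14.9
position: [0.4234, 0.224, 0.087]
eef_rot: [-0.024, 3.141, 0.0]
force: [0.1, -0.4, -3.4]
finger_gap: 0.0455
gripper_force: 63.2
```

Run:
```python
from h import *
st((.42,.2244,.0785),90.9);g=grab("side")
asc(g,175,265,125,190)
a=np.radians(1);O=np.array(ctrl.read_state()["position"])+[.0025,0,-.0269]
print([proj(g,O+.001*np.array(q)).round(1).tolist() for q in((40,-20,0),(-40,-23,0),(0,0,81))],[proj(g,q).round(1).tolist() for q in((.506,.2257,.05),(.506,.2257-.02475,.05),(.506,.2257-.02475,.065))])
```

```text
t 14.9 p [0.4234 0.224  0.087 ] yaw_y 90.89 tilt [ 0.  0. -1.] F [ 0.1 -0.4 -3.4] gap 0.0455 gf 63.2 q6 -1.35
tool mm [3.4 0.5 8.5]
roll -0.0
125 ....:.........................:---------------------===++=+++++++++++++++++++++#%%%%%%%#oo
126 .............................::---------------------==++===++++++++++++**+++++*%%%%%%%%##*
127 .........:::.................:-------------------=--==+======+++++++++**+++++*#%%%%%%%%%##
128 ........:::::::::.::::......:------------------------===--====+++===++*++++++*%%%%%%%%%%%%
129 ....:...::::::::::---:.....::-----------------==----------====+++===++++====+*%%%%%%%%%%%%
130 ....:...::::::::::-=-::.. .:--=-------------======--------==========+++=====+*#%%#**##%%%%
131 .....:...:.:.:::::-==-:....:---------------==++===---===-===========+++=====+*#%#*+=+**##%
132 ..............::::-===-:...:--------------==+++==--========+========+++====+*##%#*+--==+**
133 ...............:.:-====::.:--------------==+++==-===+++===++++======++++===+*#%%#*+-----=+
134 .................:-====-:::-------------==++++====+++++++==++++=---=++++==+*##%%#*+------=
135 ....
[... 4614 characters left out ...]
......:....................:....
184 . ...........................................................:..................:.........
185 ...................................................................:..:...................
186 ............................................ ..............................:......:....:..
187 .................................... .................. ...........:.:...:..:..:.........:
188 ....................................................................:.....................
189 ..........................................................................................
[[208.1, 155.4], [185.2, 166.2], [190.6, 136.5]] [[216.0, 149.1], [220.1, 153.6], [219.8, 150.0]]
```

The shoe's tail corner at (185,166) matches the grip model. The near lip starts at (220,150), as predicted. Lowering to just above floor level and entering slowly.

Request:
{"name": "move_arm", "arguments": {"deltas": [[1, 0, 0, 5, 0], [1, 0, 0.5, 3, 0], [1, -8, 0, 0, 0], [1, -8, 0, 0, 0], [1, 0, 0, 0, 0]]}}

```text
clock: 15.37
position: [0.4415, 0.225, 0.0788]
eef_rot: [-0.025, 3.138, 0.001]
force: [-0.1, 0.4, -3.9]
finger_gap: 0.0454
gripper_force: 63.4
```

Request:
{"name": "move_arm", "arguments": {"deltas": [[1, 0, 0, 0.5, 0], [1, 0, 0, 0, 0]]}}

```text
clock: 15.53
position: [0.4389, 0.2249, 0.0774]
eef_rot: [0.025, -3.141, 0.0]
force: [-0.6, 0.9, -4.2]
finger_gap: 0.0452
gripper_force: 63.4
```

Request:
{"name": "move_arm", "arguments": {"deltas": [[1, 0, 0, 0.5, 0], [1, 0, 0, 0, 0]]}}

```text
clock: 15.7
position: [0.4387, 0.2249, 0.077]
eef_rot: [0.026, -3.141, 0.0]
force: [0.3, -0.2, -5.1]
finger_gap: 0.0453
gripper_force: 63.7
```

Run:
```python
from h import *
st((.5335,.2261,.0775),90.9)
```

```text
t 15.7 p [0.4387 0.2249 0.077 ] yaw_y 90.94 tilt [-0. -0. -1.] F [ 0.3 -0.2 -5.1] gap 0.0453 gf 63.7 q6 -1.35
tool mm [-94.8  -0.4  -0.5]
roll 0.001
```

Request:
{"name": "move_arm", "arguments": {"deltas": [[1, 0, 0, 0.5, 0], [1, 0, 0, 0, 0]]}}

```text
clock: 15.87
position: [0.4387, 0.225, 0.0769]
eef_rot: [0.026, -3.141, 0.0]
force: [-3.1, -0.8, 2.1]
finger_gap: 0.045
gripper_force: 64.2
```

Request:
{"name": "move_arm", "arguments": {"deltas": [[1, 0, 0, 0.5, 0], [1, 0, 0, 0, 0]]}}

```text
clock: 16.03
position: [0.4387, 0.2251, 0.0769]
eef_rot: [0.026, -3.141, -0.0]
force: [-6.1, -1.3, 7.8]
finger_gap: 0.0452
gripper_force: 65.0
```

Request:
{"name": "move_arm", "arguments": {"deltas": [[1, 0, 0, 0.5, 0], [1, 0, 0, 0, 0]]}}

```text
clock: 16.2
position: [0.4387, 0.2252, 0.0768]
eef_rot: [0.026, -3.141, -0.0]
force: [-8.8, -1.2, 12.8]
finger_gap: 0.0455
gripper_force: 65.5
```

Contact came at z = 0.0769, exactly as expected. Backing up about 2 mm and sliding in.

Request:
{"name": "move_arm", "arguments": {"deltas": [[1, 0, 0, -2.3, 0], [1, 0, 0, 0, 0], [1, -5, 0, 0, 0], [1, -5, 0, 0, 0], [1, 0, 0, 0, 0]]}}

```text
clock: 16.62
position: [0.4503, 0.225, 0.0778]
eef_rot: [-0.025, 3.14, 0.0]
force: [0.3, 0.3, -3.8]
finger_gap: 0.0453
gripper_force: 63.6
```

Request:
{"name": "move_arm", "arguments": {"deltas": [[1, -5, 0, 0, 0], [1, -5, 0, 0, 0], [1, -5, 0, 0, 0], [1, 0, 0, 0, 0]]}}

```text
clock: 16.95
position: [0.4653, 0.2253, 0.078]
eef_rot: [-0.025, 3.14, 0.0]
force: [0.3, 0.3, -3.9]
finger_gap: 0.0455
gripper_force: 63.6
```

Run:
```python
from h import *
st((.5335,.2261,.0775),90.9);f=grab("top");asc(f,172,215,172,215)
```

```text
t 16.95 p [0.4653 0.2253 0.078 ] yaw_y 90.9 tilt [ 0.001  0.    -1.   ] F [ 0.3  0.3 -3.9] gap 0.0455 gf 63.6 q6 -1.37
tool mm [-68.2  -0.2   0.6]
roll 0.0
172 +**+==+**======-------=====+====+%#********
173 ================-----===========+**********
174 =================-===============**********
175 =================================**********
176 +=========+++++++++++++**+=======**********
177 *+========+***************=======**********
178 **+=======+************#%*=======**********
179 **+=======++++++++++++*%#*=======**********
180 **+=======================+======**********
181 **+====++++++=========*@@@%*+====**********
182 **+====+*****=========*@@@@%+====**********
183 **+====+*****=--======*@@@@%+====**********
184 =*+=====*==----:-=====*@@@@%*====**********
185 ========-------:--=====#@@@%*====**********
186 ======---------:---====*#@@%*===***********
187 ===---:--------:-:-====*#@@%*===***********
188 -----------------::-===*#@@%*===***********
189 -----------------:::===**#%*+===***********
190 -----------------:::-==*****+===***********
191 -------:---------::::==*****
[... 419 characters left out ...]
----::.:=***#%**************
201 -------------------:::.-***#%**************
202 -=--===------------:::.:+**#%+*************
203 --==-=-=------------::.:=**#%**************
204 ========---------:--::.:=++*+**************
205 ====-===---------:--::.:=+=+*+*************
206 ========---------:--::.:-+=+***************
207 ========---------::-:::::=+**#*************
208 =-===-==----------:--::.:=+*#%+**********+-
209 ===-==------------:--::::=+**+**********=:.
210 ---=--------------:--::::-+*****=--=**+-...
211 ------------------:--:::.:=*+=-:.::::-:....
212 ------------------::--:::.:=+=-.::::.......
213 ------------------::--::::==+++===+-.......
214 ------------------:::-::.-+++++++=+-:......
```

Request:
{"name": "move_arm", "arguments": {"deltas": [[1, -6, 0, 0, 0], [1, -6, 0, 0, 0], [1, -6, 0, 0, 0], [1, 0, 0, 0, 0]]}}

```text
clock: 17.33
position: [0.4837, 0.2256, 0.0783]
eef_rot: [-0.025, 3.14, 0.0]
force: [1.2, 0.5, -4.1]
finger_gap: 0.0451
gripper_force: 63.6
```

Request:
{"name": "move_arm", "arguments": {"deltas": [[1, -6, 0, 0, 0], [1, -6, 0, 0, 0], [1, -6, 0, 0, 0], [1, 0, 0, 0, 0]]}}

```text
clock: 17.67
position: [0.5016, 0.2259, 0.0782]
eef_rot: [-0.025, 3.14, 0.0]
force: [0.0, 0.3, -5.0]
finger_gap: 0.0456
gripper_force: 63.6
```

Run:
```python
from h import *
st((.5335,.2261,.0775),90.9);g=grab("side");print([(a,c,ray(g,*c,.131).round(4)) for a,c in orange(g,(236,98,40,50))])
asc(g,195,255,115,165)
```

```text
t 17.67 p [0.5016 0.2259 0.0782] yaw_y 90.91 tilt [ 0.002  0.    -1.   ] F [ 0.   0.3 -5. ] gap 0.0456 gf 63.6 q6 -1.38
tool mm [-31.9  -0.3   0.7]
roll 0.0
[(np.int32(39), array([272.3, 100.2]), array([0.733 , 0.2465, 0.131 ])), (np.int32(5), array([263.8, 124.6]), array([0.6417, 0.161 , 0.131 ]))]
115 .....::.:::.::.:.........:-----------=+++++++++++++++++++=--
116 ...:.::.::::::..........::-----------=+++++++++++++++++++=--
117 .....:..:.:.............:--=---------=+++++++++++++++++++==-
118 ....:...................::----------==+++++++++++++++++++==-
119 .....::.:................:-----------=+++++++++++++++++++==-
120 ....:..:.....:::::::.:::::----------==+++++++++++++++++++==-
121 ....::.:.....::::::::::--:-----------=+++++++++++++++++++==-
122 ......::....::::::::::---------------=+**+++++++++++++++++==
123 .....::......:::..::::-==------------=*##*++++++++++++++++==
124 ...:.:.::.....:..:.:::-====----------=*#**++++++++++++++++=*
125 .......:.........:...:-=====---------=***++++++++++++++++++#
126 .....................:-=====---------=+*++++++++++++++++++*%
127 ...............
[... 1750 characters left out ...]
########******++++++++++++++++++++++++++++++++++++
155 ........-+*######**++**++=++++++++++++++++++++++++++++++++++
156 ........:-+*##**+++++**+++++++++++++++++++++++++++++++++++++
157 .........:-+**+++++++**+++++++++++++++++++++++++++++++++++++
158 ..........:-=+===+++++++++++++++++++++++++++++++++++++++++++
159 ...........::---=+++++++++++++++++++++++++++++++++++++++++++
160 ....:......:.:::-=++++++++++++++++++++++++++++++++++++++++++
161 ...............::-==++++++++++++++++++++++++++++++++++++++++
162 ..........:.....::--==++++++++++++++++++++++++++++++++++++++
163 ........:...:.....::--=+++++++++++++++++++++++++++++++++++++
164 .........:....:.....::-===++++++++++++++++++++++++++++++++++
```

Request:
{"name": "move_arm", "arguments": {"deltas": [[1, -6, 0, 0, 0], [1, -6, 0, 0, 0], [1, -6, 0, 0, 0], [1, -5, 0, 0, 0], [1, 0, 0, 0, 0]]}}

```text
clock: 18.13
position: [0.5244, 0.2262, 0.0781]
eef_rot: [-0.025, 3.14, 0.0]
force: [-0.5, 0.1, -4.6]
finger_gap: 0.0451
gripper_force: 63.6
```

Request:
{"name": "move_arm", "arguments": {"deltas": [[1, -3, 0, 0, 0], [1, -3, 0, 0, 0], [1, 0, 0, 0, 0]]}}

```text
clock: 18.38
position: [0.5294, 0.2264, 0.0779]
eef_rot: [-0.025, 3.141, 0.0]
force: [0.5, -0.2, -4.4]
finger_gap: 0.0457
gripper_force: 63.6
```

Request:
{"name": "move_arm", "arguments": {"deltas": [[1, -2, 0, 0, 0], [1, 0, 0, 0, 0]]}}

```text
clock: 18.55
position: [0.5311, 0.2264, 0.0778]
eef_rot: [-0.025, 3.141, -0.0]
force: [0.5, -0.7, -4.7]
finger_gap: 0.0451
gripper_force: 63.6
```

Request:
{"name": "move_arm", "arguments": {"deltas": [[1, -2, 0, 0, 0], [1, 0, 0, 0, 0]]}}

```text
clock: 18.72
position: [0.5332, 0.2264, 0.0779]
eef_rot: [-0.025, 3.141, 0.0]
force: [1.1, 0.5, -4.7]
finger_gap: 0.0455
gripper_force: 63.6
```

Request:
{"name": "move_arm", "arguments": {"deltas": [[1, -2, 0, 0, 0], [1, 0, 0, 0, 0]]}}

```text
clock: 18.88
position: [0.5352, 0.2265, 0.0779]
eef_rot: [-0.025, 3.141, 0.0]
force: [-0.6, -0.6, -4.5]
finger_gap: 0.0454
gripper_force: 63.6
```

Request:
{"name": "move_arm", "arguments": {"deltas": [[1, -2, 0, 0, 0], [1, 0, 0, 0, 0]]}}

```text
clock: 19.05
position: [0.5372, 0.2265, 0.0779]
eef_rot: [-0.025, 3.141, 0.0]
force: [0.4, 0.7, -4.6]
finger_gap: 0.0452
gripper_force: 63.6
```

Request:
{"name": "move_arm", "arguments": {"deltas": [[1, -1, 0, 0, 0], [1, 0, 0, 0, 0]]}}

```text
clock: 19.22
position: [0.5381, 0.2265, 0.0779]
eef_rot: [-0.025, 3.141, 0.0]
force: [0.2, -0.3, -4.8]
finger_gap: 0.0455
gripper_force: 63.6
```

Request:
{"name": "move_arm", "arguments": {"deltas": [[1, -1, 0, 0, 0], [1, 0, 0, 0, 0]]}}

```text
clock: 19.38
position: [0.539, 0.2265, 0.0779]
eef_rot: [-0.025, 3.141, -0.0]
force: [0.9, -1.1, -4.8]
finger_gap: 0.0455
gripper_force: 63.6
```

Request:
{"name": "move_arm", "arguments": {"deltas": [[1, -1.5, 0, 0, 0], [1, 0, 0, 0, 0]]}}

```text
clock: 19.55
position: [0.5396, 0.2266, 0.0776]
eef_rot: [0.026, -3.14, 0.0]
force: [-3.3, -0.3, -2.7]
finger_gap: 0.0452
gripper_force: 63.6
```

Request:
{"name": "move_arm", "arguments": {"deltas": [[1, -1.5, 0, 0, 0], [1, 0, 0, 0, 0]]}}

```text
clock: 19.72
position: [0.5399, 0.2268, 0.0773]
eef_rot: [0.026, -3.137, 0.0]
force: [-6.6, 0.3, -0.5]
finger_gap: 0.0453
gripper_force: 63.7
```

Run:
```python
from h import *
st();g=grab("side");print([(a,c) for a,c in orange(g,(236,98,40,50))])
asc(g,205,262,120,165)
```

```text
t 19.72 p [0.5399 0.2268 0.0773] yaw_y 90.95 tilt [-0.004 -0.    -1.   ] F [-6.6  0.3 -0.5] gap 0.0453 gf 63.7 q6 -1.39
[(np.int32(39), array([272.3, 100.2])), (np.int32(4), array([263.5, 124.5]))]
120 ....::::::....::..:::..:-===+******+++++++++++++=--=+###*
121 ...::----::...:.:......:-===+++****+++++++++++++=-=+#%%%%
122 ..::-----::.....:.....:::-======+**+++++++++++++==+*%%%%%
123 .::------::.....:..::---:--====--=++++++++++++++==*#%%%%%
124 ::--------:::-==-::-===-:::-===-:=+++++++++++++++*#%%%%%%
125 :---------=++*#*+-:===--:::----::-+++++++++++++++#%%%%%%%
126 :------==+*##%%%*=::--:::.:::::::=+++++++++++++++#%%%%%%%
127 -------=*##%%%%%#+:..:--::...::.-=+++++++++++++++##%%%%%%
128 ------=+#%%%%%%%%*=::-++=:......-=+=======++++=+**#%%%%%%
129 ---=--=+#%%%%%%%%#*=:=**+:.....:-=+=========+===+**#%%%%%
130 ------=+#%%%%%%%%%#+-=**=:......-===============++***##%%
131 ------=+#%%%%%%%%%%*--++-......:-===============++**+++*#
132 ------=+*##%%%%%%%%*=:--:......:-===============+***=--=+
133 -------=++*#%%%%%%%#=:.:.......:-=============+++*#*=----
134 ------=====*#%%%%%%#+:.::...::
[... 1187 characters left out ...]
++++++++++++++++++
154 -=+++++++++***+++++++++++++++++++++++++++++++++++++++++++
155 :-=++++++++**+=++++++++++++++++++++++++++++++++++++++++++
156 :-=++++++++*+++++++++++++++++++++++++++++++++++++++++++++
157 ::-==++++++++++++++++++++++++++++++++++++++++++++++++++++
158 ..:-==+++++++++++++++++++++++++++++++++++++++++++++++++++
159 ...:--=++++++++++++++++++++++++++++++++++++++++++++++++++
160 ....::-=+++++++++++++++++++++++++++++++++++++++++++++++++
161 .:...::-==+++++++++++++++++++++++++++++++++++++++++++++++
162 ....:.::--==+++++++++++++++++++++++++++++++++++++++++++++
163 ..:.....::--==+++++++++++++++++++++++++++++++++++++++++++
164 .:.......:::-==++++++++++++++++++++++++++++++++++++++++++
```

Contact force is rising at TCP x = 0.5395, within a millimetre of the predicted home position. The carousel nozzle is still at (263.5,124.5), so the carousel hasn't turned. I'll press home, set the shoe on the floor and release.

Request:
{"name": "move_arm", "arguments": {"deltas": [[1, -1, 0, 0, 0], [1, 0, 0, 0, 0]]}}

```text
clock: 19.93
position: [0.54, 0.2269, 0.0773]
eef_rot: [0.027, -3.135, 0.001]
force: [-11.0, -0.1, 2.9]
finger_gap: 0.0453
gripper_force: 64.0
```

Request:
{"name": "move_arm", "arguments": {"deltas": [[1, -1, 0, 0.5, 0], [1, 0, 0, 0.3, 0], [1, 0, 0, 0, 0]]}}

```text
clock: 20.18
position: [0.54, 0.2269, 0.0773]
eef_rot: [0.027, -3.133, 0.001]
force: [-17.6, -1.6, 12.6]
finger_gap: 0.0455
gripper_force: 65.3
```

Request:
{"name": "move_arm", "arguments": {"deltas": [[1, 1, 0, 0, 0], [1, 0, 0, 0, 0]]}}

```text
clock: 20.35
position: [0.54, 0.2269, 0.0772]
eef_rot: [0.027, -3.136, 0.001]
force: [-12.9, -0.0, 8.0]
finger_gap: 0.0453
gripper_force: 64.6
```

Request:
{"name": "move_arm", "arguments": {"deltas": [[1, 1, 0, -0.5, 0], [1, 0, 0, 0, 0], [0, 0, 0, 0, 0], [-0.05, 0, 0, 0, 0], [-0.06, 0, 0, 0, 0]]}}

```text
clock: 20.77
position: [0.5399, 0.2268, 0.0772]
eef_rot: [0.026, -3.137, 0.0]
force: [-8.5, 0.2, 0.5]
finger_gap: 0.0455
gripper_force: 63.7
```

Request:
{"name": "move_arm", "arguments": {"deltas": [[-0.07, 0, 0, 0, 0], [-0.08, 0, 0, 0, 0], [-0.1, 0, 0, 0, 0], [-0.2, 0, 0, 0, 0], [-0.4, 0, 0, 0, 0]]}}

```text
clock: 21.18
position: [0.543, 0.2267, 0.0784]
eef_rot: [-0.025, 3.139, 0.001]
force: [0.4, 0.3, 0.7]
finger_gap: 0.06
gripper_force: 0.0
```

Request:
{"name": "move_arm", "arguments": {"deltas": [[-0.6, 0, 0, 0, 0], [-0.6, 0, 0, 0, 0], [-0.6, 0, 0, -15, 0], [-0.6, 0, 0, -35, 0], [-0.6, 0, 0, -35, 0]]}}

```text
clock: 21.6
position: [0.5405, 0.2262, 0.1618]
eef_rot: [0.025, -3.138, 0.001]
force: [1.7, -0.3, 0.3]
finger_gap: 0.0682
gripper_force: 0.0
```

Request:
{"name": "move_arm", "arguments": {"deltas": [[-0.6, 0, 0, -35, 0], [-0.6, 30, 0, -15, 0], [-0.6, 35, 0, 0, 0], [-0.6, 40, 0, 0, 0], [-0.6, 40, 0, 0, 0]]}}

```text
clock: 22.02
position: [0.3959, 0.224, 0.2129]
eef_rot: [-0.024, 3.14, 0.001]
force: [0.2, -0.2, 0.6]
finger_gap: 0.0683
gripper_force: 0.0
```

Run:
```python
from h import *
st();g=grab("side");f=grab("top")
for n,im,b in(("s",g,(210,95,80,50)),("t",f,(150,140,80,70))):
    for a,c in orange(im,b): print(n,a,c,ray(im,*c,.131).round(4))
o=np.zeros((600,800,3),np.uint8);o[:450,:400]=crop(f,150,125,80,90,5);o[:450,400:]=crop(g,195,90,80,90,5);cv2.imwrite("pics/end.png",o)
```

```text
t 22.02 p [0.3959 0.224  0.2129] yaw_y 90.89 tilt [ 0.001  0.    -1.   ] F [ 0.2 -0.2  0.6] gap 0.0683 gf 0.0 q6 -1.33
s 127 [218.   97.8] [0.5942 0.3539 0.131 ]
s 299 [280.1 101.7] [0.7493 0.2262 0.131 ]
s 4 [242.5 104.5] [0.6412 0.2805 0.131 ]
s 4 [263.5 124.5] [0.6412 0.1619 0.131 ]
t 11 [165.5 154.5] [0.6462 0.2877 0.131 ]
t 14 [206.5 153.7] [0.6475 0.167  0.131 ]
t 12 [186.4 189.4] [0.5421 0.2249 0.131 ]
```

View pics/end.png

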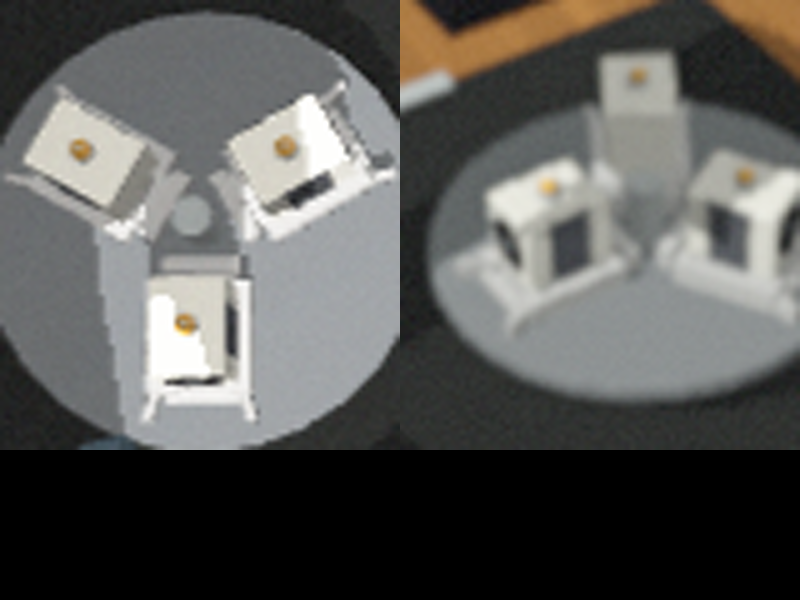

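The final views show three matching heads. Ours is upright in its bay with its nozzle at (186,189) in the top view. Its distance to the other two nozzles is 120–122 mm, against 121 mm when fully home. The carousel and neighbours are unmoved, and the arm is clear.

```bash
python3 -c "
from workcell import ctrl
print(ctrl.close_job())"
```

```text
the job is handed in; nothing more can be done
None
```

The print head was stood up on its shoe and released, then gripped again from above, slid nose first into the bay until it pressed on the stop, and let go. The carousel showed no measurable turn, the arm ended clear of everything, and the job was handed in at about 22 s.

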